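# Load a logger board into the sprung board holder

## Robot

A 6-joint arm with a two-finger parallel gripper is mounted at the origin on the work surface. World frame = base frame: x ahead of the robot, y to its left, z up, the work surface at z = 0. Lengths are in m, angles in rad, forces in N, time in s.
With the tool pointing down it reaches from about 0.25 to 0.725 m from the base axis. Payload 4 kg.
Tool frame: the origin (TCP) lies midway between the tips of the shut fingers; the grasp point (between the pads) lies 19 mm behind it; z points along the fingers, y is the line along which they close (so a half turn about z gives the same grasp; the last joint's range is limited). The gripper opens to 85 mm and grips with 20 to 120 N. Pads are 22 mm wide; open, the fingers measure 114 mm over their backs; the gripper's body (76 mm by 85 mm) begins 54 mm behind the grasp point. The pads swing forward as they close: fully open they stand 13 mm farther back than shut.
Start: joints at [-1.286, 0.241, 0.005, 1.335, 0, 1.571], TCP at [0.14, -0.48, 0.231] pointing down, gripper open.
Joint ranges: [-2.72, 2.72], [-1.05, 1.87], [-1.09, 1.28], [-1.99, 2.15], [-1.42, 1.44], [-3.14, 3.14]. Speed limits (rad/s): [2.79, 2.79, 3.14, 3.14, 3.14, 3.14].

## Interface

Orientations are given as a unit quaternion [x, y, z, w].
In Python, from workcell import get_obs, camera, job_done, silhouettes gives the robot as it stands. The module is installed in compiled form; this text tells all that it offers.
- The arm moves only by the tool drive_tool, never from a script. Its argument "increments" is a list of rows, each a list of 3 entries, a list of its own where there are three numbers: the shift along the world's x, y, z in mm, then the turn, a rotation vector about the world's x, y, z in degrees, then the opening, from 0 (shut) to 1 (fully open). A call has 1 to 8 rows; each row shifts and turns the commanded pose from where the row before left it; what a row does not reach is not made up. A row lasts 1/12 s, in which the tool goes at most 41.7 mm and 7.16 degrees, less where a joint would pass 70% of its speed; a pose out of reach is approached as far as the arm can. A call is refused whole if a number of a shift passes 41.7 or a number of a turn 7.16, either way. A call with a gripper value outside its range is refused whole. The fingers move at their own pace and stop on an object; the grip force is fixed at half the most. Time passes only in rows, so rows that do not move let the fingers close. It gives the time, the measured TCP pose, the force, the opening and the grip force at its end, in the units of the state.
- get_obs(): the state, without advancing time (a new reading comes with each control period).
- camera(name): name is "scene" or "side" or "wrist"; returns a dict with "image" (480x640x3 uint8, red, green, blue), "K" (3x3 intrinsics, pixels), "view" (4x4, takes a point from world to camera coordinates). Camera axes: x right, y down, z forward; pixel columns grow to the right and rows downward; lengths in m; the calibration is good to about 2 mm. The wrist camera is an equidistant fisheye: a pixel r from the principal point sees the ray r / f radians off the axis. A picture is of the moment at which its call begins. There is no depth.
- job_done(): hands the job in; it is judged then, once.
Trained networks look in a picture, given as the dict that the camera call returned (one of the last four; its "shot" number tells which), for a name from the list of things; names that differ only in an ending like _2 or _b are one class to them, and where a whole thing is asked for, a point or a joint stands for the part that bears it (a point fixed in the world has none). Each returns a list of dicts, best first, with "conf" (0 to 1); they miss things now and then, are a little off and sometimes report something else, mostly with a low value. They report only what shows in the picture. A call takes as long as a camera call. They do not tell look-alikes from the thing itself.
- silhouettes(query, picture): "region" (480x640 bool, what is visible of it) and "bbox" ([left, top, right, bottom] in pixels, round what is visible of it).
The state is a dict: "clock": time; "joint_pos": joint angles; "joint_vel": joint speeds; "tau": joint torques, N m; "eef_pos": TCP position; "tool_rot": TCP orientation; "ft_force": force on the tool from outside, world axes, zero at the start; "ft_torque": the same for the moment, N m; "grip_width": finger opening in m; "grasp_force": force on a finger pad.
Only numpy, scipy, OpenCV 4.12 (cv2) and the standard library are available. Lean on these libraries where they do the work, as an engineer would, in place of code of your own. Each camera call takes 0.05 s, during which the arm holds its last target. There are 200 camera calls.

## Task

Clamp the circuit board in the board holder for bench work: push one short edge of it, tilted, into the groove of the sprung jaw and press that jaw back, lower the other short edge in front of the fixed jaw's groove, and ease off so that the spring slides it home in both grooves. Leave it level, square and central across the jaws, and let go. Be gentle, do not push the board on the jaws with more than 20 N, and leave the meter, screwdriver and tin where they are.

Things in the scene. Friction and masses are not known exactly. Their poses are not given: they have to be found in the camera images.
- holder: Board holder, fixed to the bench: grey base plate 170 x 90 mm with a clamp block, through which a rail of two steel rods runs along x (rod tops 28 mm above the bench; end blocks 35 mm high). The rail carries two upright jaws, 50 mm wide (y), facing each other. Origin: on the bench under the clamp block; +x points from the fixed jaw to the sprung jaw, z up.
- rail_clamp (a point): Top of the clamp block, 33 mm above the bench, at the holder's origin in x and y. The last user locked the rail here up to 12 mm to either side along x, both jaws with it: it differs each time and no reading gives it, so look or feel for the jaws. With the rail central the sprung groove's root is at x +50 mm in the holder, jaw free, and the fixed one's at -57.5 to -52.5 mm.
- groove_level (a point): Point 55 mm above the holder's origin, the middle height of both grooves; holder's axes. Each groove runs along y and faces the other: flat root 3.8 mm high, flanks flaring at 30 degrees, upper lip 4 mm out from the root, lower lip 8 mm, flat jaw top 10 mm above this level. An edge let down within 4 mm in front of the fixed jaw's upper lip lands on the sloping lower flank.
- board: Circuit board: green slab 110 (x) x 60 (y) x 3.2 mm, about 0.14 kg, on four brass spacers (10 mm long, 6 mm thick, at x +-36, y +-22 mm) standing on the bench. Origin under its middle at the spacers' feet, z up. Parts on top reach 14 mm above the slab, within x +-36, y +-24 mm; the long edges are bare, to be gripped across the 60 mm. Either short edge may go first.
- board_mid (a point): Centre of the slab, 11.6 mm above the board's origin. Brought in tilted less than about 0.25 rad, the spacers catch the fixed jaw. The sprung jaw (coil springs behind it) gives way along +x from 4 N, 0.7 N per mm more, to its stop at 16 mm (15 N). The board is 2.5 to 7.5 mm longer than the free gap of the groove roots; to pass the fixed upper lip press back 4 mm more than that.
- meter: Bystander: black hand multimeter 160 x 76 x 43 mm, lying on the bench; origin under its centre.
- screwdriver: Bystander: screwdriver lying on the bench along its x, about 0.2 m long.
- tin: Bystander: flat round steel tin, 64 mm across, 28 mm high; origin under its centre.
Not all that is in view belongs to the job. There is more than one size of the board; the one meant has the size given above.

How it is judged:
On the way:
1. one short edge of the board, held tilted, is home in the sprung jaw's groove and pressed against its spring (distance between board_mid and sprung_jaw_groove_root below 0.061 m and contact force between board and holder above 5 N and angle between board_mid's own z axis and vertical between 0.05 and 0.6 rad and contact force between the fingers and board above 1 N), for 0.1 s.
At the end, for the whole second after the job is handed in: The spring clamps the board: both short edges within 2 mm of the groove roots and at least 6 N in all on the jaws, its middle within 1.8 mm of groove height and 10 mm of the jaws' middle sideways, level within 0.03 rad, square to the holder within 0.04 rad, at rest and let go (distance between board_mid and fixed_jaw_groove_root below 0.061 m and distance between board_mid and sprung_jaw_groove_root below 0.061 m and contact force between board and holder above 6 N and z of board_mid in the frame of holder between 0.0532 and 0.0568 m and y of board_mid in the frame of holder between -0.01 and 0.01 m and angle between board_mid's own z axis and vertical below 0.03 rad and angle between the x axis of board_mid and the x axis of holder, either way round below 0.04 rad and linear speed of board below 0.01 m/s); the robot touches nothing.
It fails at once if the board, while the fingers hold it, is pushed on a face of either jaw with more than 20 N (contact force between the fingers and board above 3 N and (contact force between board and fixed_jaw_groove_root above 20 N or contact force between board and fixed_jaw_upper_flank above 20 N or contact force between board and fixed_jaw_upper_lip above 20 N or contact force between board and fixed_jaw_lower_flank above 20 N or contact force between board and fixed_jaw_lower_lip above 20 N or contact force between board and sprung_jaw_groove_root above 20 N or contact force between board and sprung_jaw_upper_flank above 20 N or contact force between board and sprung_jaw_upper_lip above 20 N or contact force between board and sprung_jaw_lower_flank above 20 N or contact force between board and sprung_jaw_lower_lip above 20 N)).
It fails at once if the meter, screwdriver or tin is moved more than 20 mm (distance of any of meter, screwdriver, tin from where it was at the start of the episode above 0.02 m).
It also fails if it takes over 69 s, if anything falls off the work surface, if the arm or the gripper's body presses on something with over 40 N, if the wrist force passes 120 N, or if a joint passes its speed limit or range.

## Working session

There is one attempt and no reset: what is moved stays moved. The work goes in short steps, Python scripts to look and compute and a tool call to move; the robot and the scene stay as the last step left them, time stands still between calls to the robot, and variables do not carry over. Pictures are saved under pics/ and viewed, at most 11 in all, crops included, and the job is handed in when it is done.

Besides the shell and the picture viewer there is one more tool, called by a JSON object that holds its "method" and its "body". drive_tool: Moves the arm, as the interface text tells. Its arguments: {"type":"object","properties":{"increments":{"type":"array"}},"required":["increments"]}

```bash
mkdir -p pics
cat > h.py <<'E'
import numpy as np, cv2, pickle
from workcell import get_obs, camera, job_done, silhouettes
def ray(c,u,v):
    K=c["K"];V=np.array(c["view"]);R=V[:3,:3];t=V[:3,3]
    d=R.T@np.array([(u-K[0][2])/K[0][0],(v-K[1][2])/K[1][1],1]);return -R.T@t,d
def at(c,u,v,z):
    o,d=ray(c,u,v);return o+d*(z-o[2])/d[2]
def proj(c,P):
    P=np.atleast_2d(P);V=np.array(c["view"]);q=P@V[:3,:3].T+V[:3,3];q=q@np.array(c["K"]).T;return q[:,:2]/q[:,2:]
def save(n,im): cv2.imwrite("pics/"+n,cv2.cvtColor(im,cv2.COLOR_RGB2BGR))
E
python3 - <<'E'
from h import *
o=get_obs();print({k:np.round(v,3) for k,v in o.items()})
P={}
for n in ["scene","side"]:
    c=camera(n);P[n]=c
    print(n,np.round(c["K"],1).tolist(),np.round(c["view"],3).tolist())
    for q in ["board","holder","meter","screwdriver","tin"]:
        for d in silhouettes(q,c):
            r=d["region"];ys,xs=np.nonzero(r);p=at(c,xs.mean(),ys.mean(),0.01)
            print(q,round(d["conf"],2),d["bbox"],r.sum(),p.round(3))
    save(n+"0.png",c["image"])
pickle.dump(P,open("p0.pkl","wb"))
E
```

```text
{'clock': np.float64(0.0), 'joint_pos': array([-1.286,  0.241,  0.004,  1.335, -0.   ,  1.571]), 'joint_vel': array([-0.   , -0.   , -0.001,  0.   ,  0.001, -0.   ]), 'tau': array([ 2.0000e-03, -3.7232e+01,  2.5241e+01,  1.7000e-02,  0.0000e+00,
        0.0000e+00]), 'eef_pos': array([ 0.14 , -0.479,  0.23 ]), 'tool_rot': array([ 0.99 ,  0.142, -0.   , -0.001]), 'ft_force': array([0.256, 0.377, 0.788]), 'ft_torque': array([-0.009, -0.018, -0.029]), 'grasp_force': np.float64(0.0), 'grip_width': np.float64(0.086)}
scene [[480.7, 0.0, 316.0], [0.0, 480.7, 235.3], [0.0, 0.0, 1.0]] [[-0.485, 0.874, 0.017, 0.274], [0.683, 0.391, -0.617, -0.335], [-0.547, -0.288, -0.786, 1.447], [0.0, 0.0, 0.0, 1.0]]
board 0.96 [193.8, 243.0, 257.7, 301.3] 1866 [ 0.711 -0.159  0.01 ]
board 0.95 [230.5, 170.2, 262.6, 193.5] 405 [ 0.447 -0.272  0.01 ]
board 0.75 [252.3, 202.0, 286.6, 237.2] 811 [ 0.533 -0.154  0.01 ]
holder 0.68 [355.2, 247.9, 411.7, 340.9] 3478 [0.587 0.179 0.01 ]
screwdriver 0.75 [187.0, 152.9, 213.4, 212.3] 407 [ 0.493 -0.391  0.01 ]
tin 0.92 [327.7, 195.5, 356.7, 220.5] 550 [ 0.405 -0.013  0.01 ]
side [[446.9, 0.0, 315.4], [0.0, 446.9, 238.5], [0.0, 0.0, 1.0]] [[0.997, -0.081, 0.007, -0.554], [-0.038, -0.545, -0.837, 0.063], [0.072, 0.834, -0.546, 0.996], [0.0, 0.0, 0.0, 1.0]]
board 0.85 [279.9, 280.7, 343.7, 311.7] 1184 [ 0.533 -0.151  0.01 ]
board 0.83 [371.5, 269.3, 423.6, 321.0] 1870 [ 0.713 -0.156  0.01 ]
board 0.6 [247.2, 324.4, 284.1, 360.5] 922 [ 0.446 -0.273  0.01 ]
holder 0.86 [279.5, 188.8, 366.8, 228.4] 2000 [0.587 0.195 0.01 ]
meter 0.73 [279.6, 161.0, 331.4, 184.9] 968 [0.56  0.433 0.01 ]
meter 0.57 [280.8, 189.7, 364.5, 229.5] 1959 [0.588 0.194 0.01 ]
screwdriver 0.67 [254.9, 365.6, 369.7, 418.3] 1414 [ 0.49  -0.388  0.01 ]
tin 0.95 [235.4, 244.6, 263.8, 269.9] 630 [ 0.409 -0.006  0.01 ]
tin 0.31 [277.8, 161.9, 332.3, 183.4] 1023 [0.558 0.432 0.01 ]
```

Run:
```python
from h import *
P=pickle.load(open("p0.pkl","rb"))
a=P["scene"]["image"][140:350,170:430];b=P["side"]["image"][150:425,220:440]
a=cv2.resize(a,None,fx=3,fy=3,interpolation=2)[:600,:800];save("a1.png",a)
b=cv2.resize(b,None,fx=2.15,fy=2.15,interpolation=2);save("b1.png",b)
print(a.shape,b.shape)
```

```text
(600, 780, 3) (591, 473, 3)
```

View pics/a1.png

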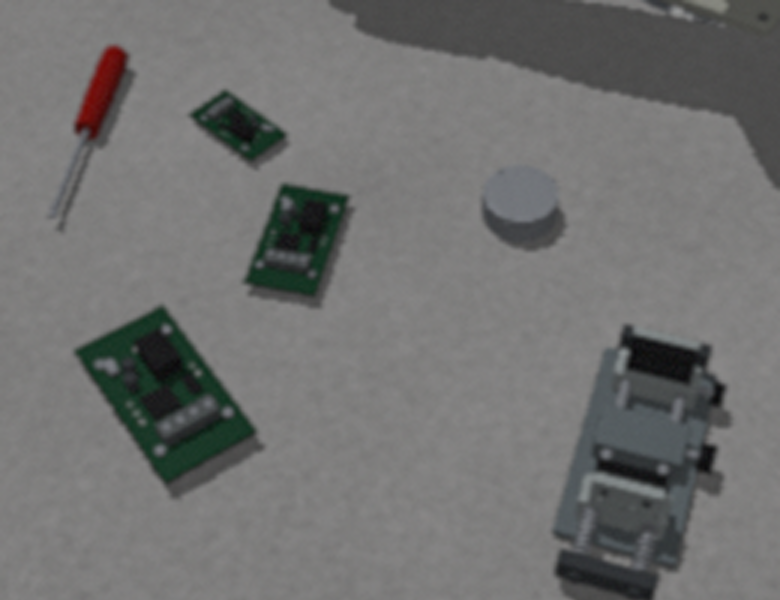

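View pics/b1.png

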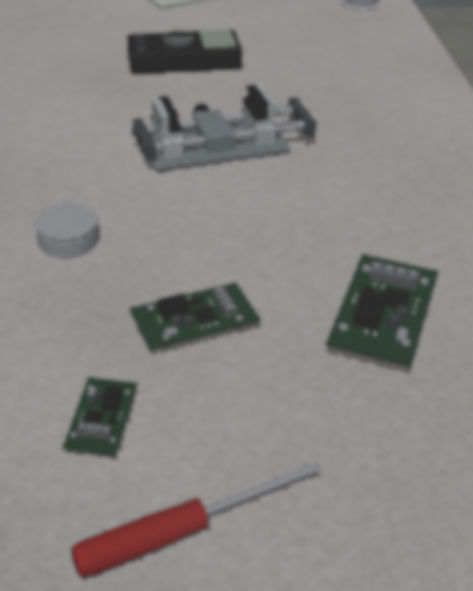

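Candidates for the board are large (scene px 225,272), middle (269,220) and small (246,182). The holder lies at scene (383,294), and the meter and screwdriver are clear of it. Next I'll measure the board sizes and the jaws.

Run:
```python
from h import *
P=pickle.load(open("p0.pkl","rb"))
for n in ["scene","side"]:
    c=P[n]
    hsv=cv2.cvtColor(c["image"],cv2.COLOR_RGB2HSV)
    for d in silhouettes("board",camera(n)):
        b=np.array(d["bbox"]).astype(int)
        m=np.zeros((480,640),np.uint8);m[b[1]-4:b[3]+5,b[0]-4:b[2]+5]=1
        # green
        g=((hsv[...,0]>45)&(hsv[...,0]<90)&(hsv[...,1]>90)).astype(np.uint8)*m
        k=cv2.findContours(g,0,2)[0];k=max(k,key=cv2.contourArea)[:,0]
        W=np.array([at(c,u,v,0.0132)[:2] for u,v in k],np.float32)
        r=cv2.minAreaRect(W*1000);print(n,d["conf"],np.round(r[0],1),np.round(r[1],1),round(r[2],2))
a=P["scene"]["image"][240:350,345:425];b=P["side"]["image"][180:240,270:375]
save("c1.png",np.vstack([cv2.resize(b,(600,343),interpolation=2)]))
save("c2.png",cv2.resize(a,None,fx=5.4,fy=5.4,interpolation=2))
```

```text
scene 0.94 [ 709.7 -158.9] [141.   74.5] 64.69
scene 0.68 [ 453.9 -240.4] [18.6 38.3] 76.21
scene 0.56 [ 573.6 -139.2] [17.9 53.8] 16.81Traceback (most recent call last):
  File "<stdin>", line 11, in <module>
ValueError: max() iterable argument is empty
```

Run:
```python
from h import *
for n in ["scene","side"]:
    c=camera(n); 
    for d in silhouettes("board",c):
        k=cv2.findContours(d["region"].astype(np.uint8),0,2)[0];k=max(k,key=cv2.contourArea)[:,0]
        W=np.array([at(c,u,v,0.0132)[:2] for u,v in k],np.float32)
        r=cv2.minAreaRect(W*1000);print(n,round(d["conf"],2),np.round(r[0],1),np.round(r[1],1),round(r[2],2))
    P=c["image"]
    if n=="scene": save("c2.png",cv2.resize(P[240:350,345:425],None,fx=5.4,fy=5.4,interpolation=2))
    else: save("c1.png",cv2.resize(P[180:240,270:375],(780,446),interpolation=2))
```

```text
scene 0.96 [ 447.5 -268.3] [80.3 44.4] 77.33
scene 0.67 [ 533.  -152.9] [112.8  60.7] 16.2
scene 0.64 [ 710.3 -159.5] [149.8  81.6] 65.28
side 0.96 [ 713.7 -153.5] [146.1  79. ] 64.16
side 0.79 [ 447.1 -273.8] [87.5 48.9] 78.53
side 0.78 [ 532.3 -152.7] [111.2  71.7] 17.19
```

View pics/c1.png

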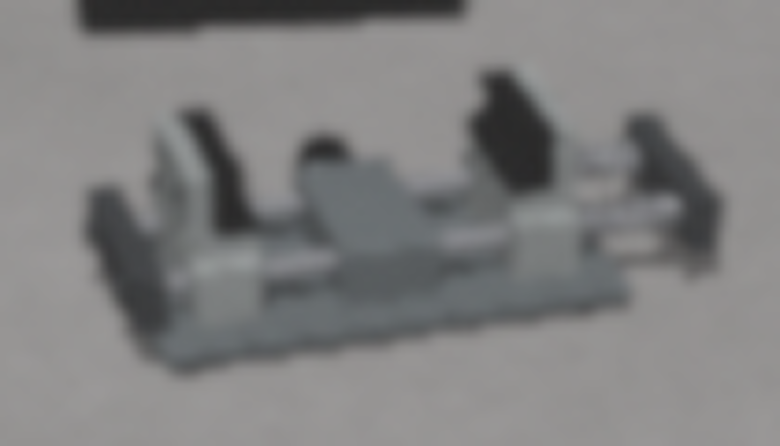

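View pics/c2.png

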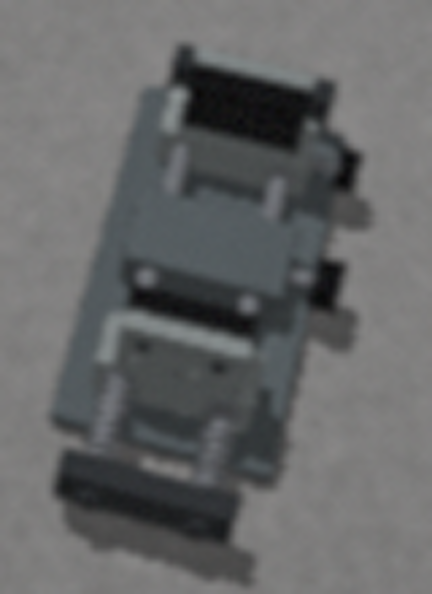

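Side view: the coil springs sit behind the right-hand (+x world) jaw, so that one is sprung and the left one is fixed. Its rail is shifted towards +x. The middle board, scene (269,220), measures about 112x61 mm, so it is the right one. The others are about 145x78 and 82x45. I'll look at the holder from above with the wrist camera first.

{"method": "drive_tool", "body": {"increments": [[[22,33,2],[0,0,0],1],[[22,33,2],[0,0,0],1],[[22,33,2],[0,0,0],1],[[22,33,2],[0,0,0],1],[[22,33,2],[0,0,0],1],[[22,33,2],[0,0,0],1],[[22,33,2],[0,0,0],1]]}}

```text
clock: 1.58
eef_pos: [0.2951, -0.2473, 0.2456]
tool_rot: [0.99, 0.142, 0.0, 0.0]
ft_force: [1.4, -0.2, -0.5]
grip_width: 0.0853
grasp_force: 0.0
```

{"method": "drive_tool", "body": {"increments": [[[22,33,2],[0,0,0],1],[[22,33,2],[0,0,0],1],[[22,33,2],[0,0,0],1],[[22,33,2],[0,0,0],1],[[22,33,2],[0,0,0],1],[[22,33,2],[0,0,0],1],[[22,33,2],[0,0,0],1]]}}

```text
clock: 2.17
eef_pos: [0.4492, -0.0159, 0.2597]
tool_rot: [0.99, 0.142, 0.0, 0.0]
ft_force: [0.3, -1.1, 0.4]
grip_width: 0.0855
grasp_force: 0.0
```

{"method": "drive_tool", "body": {"increments": [[[22,33,2],[0,0,0],1],[[22,33,2],[0,0,0],1],[[22,33,2],[0,0,0],1],[[22,33,2],[0,0,0],1],[[22,33,2],[0,0,0],1],[[11,17,2],[0,0,0],1],[[0,0,0],[0,0,0],1]]}}

```text
clock: 2.75
eef_pos: [0.5713, 0.1683, 0.2701]
tool_rot: [0.99, 0.144, 0.0, -0.001]
ft_force: [0.3, -0.7, -0.4]
grip_width: 0.0853
grasp_force: 0.0
```

Run:
```python
from h import *
o=get_obs();print(o["eef_pos"].round(4),o["tool_rot"].round(4),o["clock"],o["joint_pos"].round(2))
c=camera("wrist");pickle.dump(c,open("w1.pkl","wb"));save("w1.png",c["image"])
print(np.round(c["K"],1).tolist(),np.round(c["view"],3).tolist())
for q in ["holder","board"]:
    for d in silhouettes(q,c): print(q,d["conf"],d["bbox"])
```

```text
[0.5713 0.1683 0.2701] [ 9.895e-01  1.442e-01  2.000e-04 -6.000e-04] 2.75 [0.29 0.43 0.37 1.51 0.   3.14]
[[371.6, 0.0, 319.1], [0.0, 371.6, 236.9], [0.0, 0.0, 1.0]] [[0.287, -0.958, -0.001, -0.002], [-0.925, -0.277, 0.262, 0.531], [-0.251, -0.074, -0.965, 0.572], [0.0, 0.0, 0.0, 1.0]]
holder 0.83 [262.5, 75.2, 359.9, 282.4]
board 0.82 [546.0, 116.2, 627.8, 233.2]
```

View pics/w1.png

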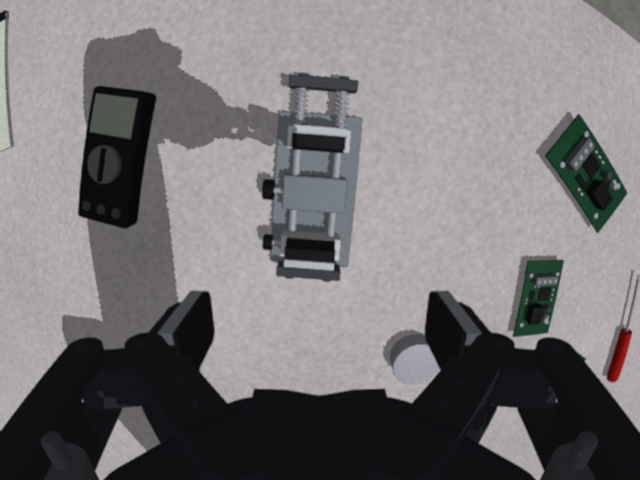

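The wrist view shows the holder at (315,180). The sprung jaw, with its springs, is at (320,138), the fixed jaw is at (310,252), and the knobs are on the +y side. The middle board is at (538,297) and the tin at (412,355). Next I'll rectify at jaw-top height to measure the jaws.

```bash
cat >> h.py <<'E'
def fproj(c,P):
    P=np.asarray(P,float);V=np.array(c["view"]);q=P@V[:3,:3].T+V[:3,3];K=np.array(c["K"])
    rr=np.linalg.norm(q[...,:2],axis=-1)+1e-12;th=np.arctan2(rr,q[...,2])
    return np.stack([K[0,2]+K[0,0]*th*q[...,0]/rr,K[1,2]+K[1,1]*th*q[...,1]/rr],-1)
def rect(c,cx,cy,yaw,z,hx,hy,s):
    # rows: +x holder upward, cols: +y to left; s = m per pixel
    X,Y=np.meshgrid(np.arange(hx,-hx,-s),np.arange(hy,-hy,-s),indexing="ij")
    co,si=np.cos(yaw),np.sin(yaw)
    P=np.stack([cx+co*X-si*Y,cy+si*X+co*Y,0*X+z],-1)
    uv=fproj(c,P).astype(np.float32)
    return cv2.remap(c["image"],uv[...,0],uv[...,1],cv2.INTER_CUBIC)
E
python3 - <<'E'
from h import *
c=pickle.load(open("w1.pkl","rb"))
for yaw in [0]:
    a=rect(c,0.60,0.19,yaw,0.065,0.13,0.07,0.0004)
    b=rect(c,0.60,0.19,yaw,0.006,0.13,0.07,0.0004)
    im=np.hstack([a,b])
    im=cv2.resize(im,None,fx=.92,fy=.92);print(im.shape)
    save("r1.png",im)
E
```

```text
(598, 644, 3)
```

View pics/r1.png

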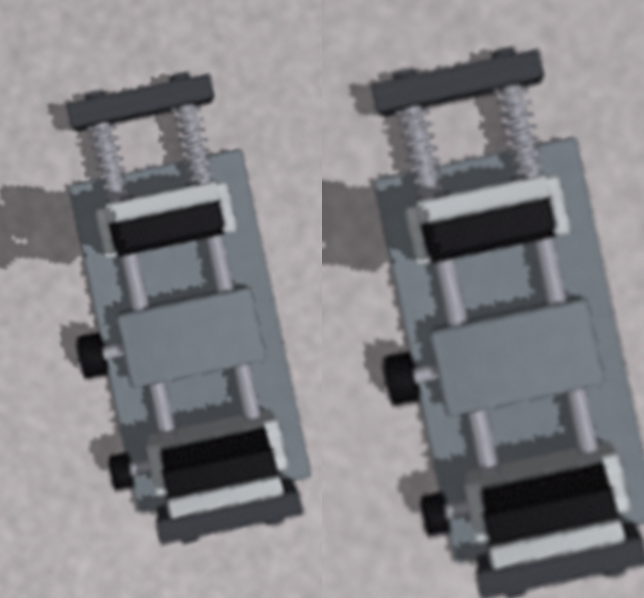

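{"method": "drive_tool", "body": {"increments": [[[0,0,-4],[0,0,7],1],[[0,0,-4],[0,0,7],1],[[0,0,-4],[0,0,7],1],[[0,0,-4],[0,0,7],1],[[0,0,-4],[0,0,7],1],[[0,0,-4],[0,0,7],1],[[0,0,-4],[0,0,7],1],[[0,0,-4],[0,0,7],1]]}}

```text
clock: 3.57
eef_pos: [0.5688, 0.1624, 0.2397]
tool_rot: [0.806, 0.592, 0.0, 0.0]
ft_force: [-0.2, -0.5, -0.5]
grip_width: 0.0854
grasp_force: 0.0
```

{"method": "drive_tool", "body": {"increments": [[[4,2,-4],[0,0,7],1],[[4,2,-4],[0,0,7],1],[[4,2,-4],[0,0,7],1],[[4,2,-4],[0,0,7],1],[[4,2,-4],[0,0,7],1],[[4,2,-4],[0,0,7],1],[[4,2,-4],[0,0,7],1],[[4,2,-4],[0,0,7],1]]}}

```text
clock: 4.23
eef_pos: [0.6011, 0.1784, 0.2078]
tool_rot: [0.434, 0.901, -0.0, 0.0]
ft_force: [0.3, 0.3, 0.4]
grip_width: 0.0854
grasp_force: 0.0
```

{"method": "drive_tool", "body": {"increments": [[[4,2,-4],[0,0,7],1],[[4,2,-4],[0,0,7],1],[[4,2,-4],[0,0,7],1],[[4,2,-4],[0,0,7],1],[[4,2,-4],[0,0,7],1],[[4,2,-4],[0,0,7],1],[[4,2,-4],[0,0,7],1],[[4,2,-4],[0,0,7],1]]}}

```text
clock: 4.9
eef_pos: [0.6332, 0.1943, 0.1758]
tool_rot: [-0.04, 0.999, -0.0, 0.0]
ft_force: [-0.6, 1.2, 0.1]
grip_width: 0.0853
grasp_force: 0.0
```

{"method": "drive_tool", "body": {"increments": [[[0,0,0],[0,0,7],1],[[0,0,0],[0,0,0],1]]}}

```text
clock: 5.07
eef_pos: [0.633, 0.1944, 0.1754]
tool_rot: [-0.099, 0.995, -0.0, -0.0]
ft_force: [-0.6, 0.3, -0.5]
grip_width: 0.0854
grasp_force: 0.0
```

Run:
```python
from h import *
o=get_obs();print(o["eef_pos"].round(4),o["tool_rot"].round(4),o["clock"],o["joint_pos"].round(2))
c=camera("wrist");pickle.dump(c,open("w2.pkl","wb"))
V=np.array(c["view"]);print("cam",(-V[:3,:3].T@V[:3,3]).round(3))
a=rect(c,0.60,0.19,0.2,0.065,0.12,0.05,0.0004)
w=pickle.load(open("w1.pkl","rb"))
b=rect(w,0.60,0.19,0.2,0.065,0.12,0.05,0.0004)
im=np.hstack([a,b]);print(im.shape);save("r2.png",im)
```

```text
[0.633  0.1944 0.1754] [-9.860e-02  9.951e-01 -2.000e-04 -4.000e-04] 5.0667 [ 0.3   0.6   0.4   1.38 -0.    0.1 ]
cam [0.569 0.182 0.318]
(600, 500, 3)
```

View pics/r2.png

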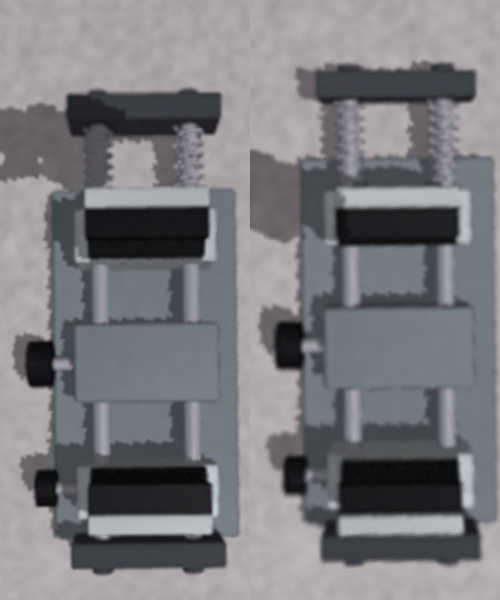

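Run:
```python
from h import *
w1=pickle.load(open("w1.pkl","rb"));w2=pickle.load(open("w2.pkl","rb"))
s=.0002
for n,w in [("w2",w2),("w1",w1)]:
  for yaw in [.2]:
    g=cv2.cvtColor(rect(w,0.60,0.19,yaw,0.065,0.12,0.05,s),cv2.COLOR_RGB2GRAY).astype(float)
    # edge fits: for rows windows find subpixel crossing per column
    def edge(r0,r1,c0,c1,sgn):
        pts=[]
        gb=cv2.GaussianBlur(g,(0,0),3)
        d=np.gradient(gb,axis=0)*sgn
        for cc in range(c0,c1,4):
            col=d[r0:r1,cc];k=col.argmax();pts.append((cc,r0+k,col[k]))
        p=np.array(pts);f=np.polyfit(p[:,0],p[:,1],1)
        res=p[:,1]-np.polyval(f,p[:,0]);ok=abs(res)<np.median(abs(res))*3+1;f=np.polyfit(p[ok,0],p[ok,1],1)
        return (0.12-np.polyval(f,270)*s)*1000, f[0], p[:,2].mean()
    for nm,a in dict(spr_back=(365,395,200,400,1),spr_strip=(400,430,200,400,-1),spr_lip=(450,485,200,400,-1),spr_end=(485,530,210,400,1),
        fix_end=(900,950,200,400,-1),fix_lip=(955,990,200,400,1),fix_strip=(1005,1045,200,400,1),fix_back=(1050,1085,200,400,-1)).items():
        print(n,nm,np.round(edge(*a),3))
    gp=g[:,220:380].mean(1)
    print("spr",gp[440:520:4].round().astype(int)); print("fix",gp[900:1050:4].round().astype(int))
```

```text
w2 spr_back [ 4.4548e+01 -3.2000e-02  3.9810e+00]
w2 spr_strip [ 3.7220e+01 -1.5000e-02  1.2661e+01]
w2 spr_lip [ 2.5474e+01 -1.5000e-02  1.1580e+00]
w2 spr_end [ 1.6881e+01 -1.1000e-02  8.1570e+00]
w2 fix_end [-6.6869e+01 -1.4000e-02  6.2510e+00]
w2 fix_lip [-7.379e+01 -1.000e-02  2.566e+00]
w2 fix_strip [-8.5935e+01 -8.0000e-03  1.3127e+01]
w2 fix_back [-9.3914e+01 -7.0000e-03  1.3992e+01]
spr [23 23 23 23 23 24 24 23 19 12 15 19 20 20 21 21 20 17 26 66]
fix [ 74  74  74  74  74  75  76  76  58  27  12  11  10  10  10  10  10  20
  32  35  35  35  35  35  35  35  35  35  35  35  34  38  82 146 177 182
 184 186]
w1 spr_back [ 4.5122e+01 -9.0000e-03  8.9220e+00]
w1 spr_strip [ 3.7047e+01 -1.2000e-02  1.1575e+01]
w1 spr_lip [ 2.5073e+01 -1.0000e-02  1.3020e+00]
w1 spr_end [ 2.2079e+01 -8.0000e-03  8.6120e+00]
w1 fix_end [-6.3827e+01 -1.2000e-02  5.5880e+00]
w1 fix_lip [-7.410e+01 -6.000e-03  1.298e+00]
w1 fix_strip [-8.5864e+01 -9.0000e-03  1.0442e+01]
w1 fix_back [-9.3769e+01 -7.0000e-03  9.0420e+00]
spr [ 31  31  31  31  31  31  31  30  27  21  16  22  51  89 110 115 114 114
 113 113]
fix [ 85  86  86  81  65  39  18  12  14  14  13  13  13  13  13  12  12  16
  22  26  28  28  28  28  28  28  27  27  27  25  27  47  88 133 165 179
 181 181]
```

Sprung lip is at +25.3 mm and fixed lip at -73.9 mm (local), giving a root gap of about 107.2 mm, so D is about 2.8 mm and the press travel about 9 mm. Holder yaw is about 0.21 rad and final board mid about (0.5794, 0.1761). Next, the board.

{"method": "drive_tool", "body": {"increments": [[[-10,-38,0],[0,0,0.5],1],[[-10,-38,0],[0,0,0.5],1],[[-10,-38,0],[0,0,0.5],1],[[-10,-38,0],[0,0,0.5],1],[[-10,-38,0],[0,0,0.5],1],[[-10,-38,0],[0,0,0.5],1],[[-10,-38,0],[0,0,1],1],[[-10,-38,0],[0,0,1],1]]}}

```text
clock: 5.78
eef_pos: [0.5521, -0.1102, 0.1762]
tool_rot: [-0.14, 0.99, -0.0, 0.001]
ft_force: [0.5, -0.3, -0.6]
grip_width: 0.0855
grasp_force: 0.0
```

{"method": "drive_tool", "body": {"increments": [[[-8,-36,0],[0,0,0],1],[[0,0,0],[0,0,0],1]]}}

```text
clock: 5.95
eef_pos: [0.5431, -0.1507, 0.1762]
tool_rot: [-0.136, 0.991, -0.002, -0.0]
ft_force: [0.7, 1.1, 0.2]
grip_width: 0.0856
grasp_force: 0.0
```

Run:
```python
from h import *
o=get_obs();print(o["eef_pos"].round(4),o["tool_rot"].round(4),o["clock"],o["joint_pos"].round(2))
yt=2*np.arctan2(o["tool_rot"][1],o["tool_rot"][0]);print("tool yaw deg",np.degrees(yt)-180)
c=camera("wrist");pickle.dump(c,open("w3.pkl","wb"))
for d in silhouettes("board",c): print(d["conf"],d["bbox"])
im=rect(c,0.533,-0.153,0.29,0.0132,0.075,0.05,0.00025)
hsv=cv2.cvtColor(im,cv2.COLOR_RGB2HSV)
g=((hsv[...,0]>40)&(hsv[...,0]<95)&(hsv[...,1]>60)).astype(np.uint8);g=cv2.morphologyEx(g,cv2.MORPH_CLOSE,np.ones((41,41)))
k=max(cv2.findContours(g,0,2)[0],key=cv2.contourArea);r=cv2.minAreaRect(k)
print(r[0],np.array(r[1])*.25,r[2])
X=.075-r[0][1]*.00025;Y=.05-r[0][0]*.00025
print("mid",0.533+np.cos(.29)*X-np.sin(.29)*Y,-0.153+np.sin(.29)*X+np.cos(.29)*Y)
save("r3.png",cv2.drawContours(im.copy(),[cv2.boxPoints(r).astype(int)],-1,(255,0,0),1))
```

```text
[ 0.5431 -0.1507  0.1762] [-0.1358  0.9907 -0.0016 -0.    ] 5.95 [-0.27  0.39  0.07  1.25 -0.   -0.54]
tool yaw deg 15.604013765943847
0.89 [165.4, 33.8, 269.8, 114.8]
0.66 [283.9, 137.6, 358.2, 268.9]
0.6 [198.4, 310.2, 346.7, 399.3]
(195.518310546875, 301.0699157714844) [108.74713135  59.10052872] 89.77082061767578
mid 0.5324233026733277 -0.15200284833128094
```

View pics/r3.png

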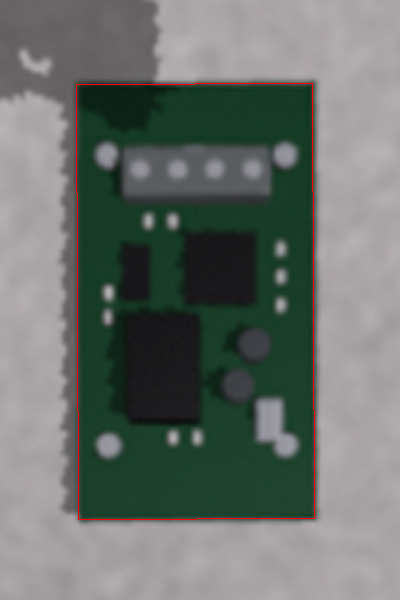

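The crop shows a single 109x59 mm board with its parts on top and clear surroundings, so the choice holds. Yaw is about 16.8° and mid (0.5324,-0.152).

{"method": "drive_tool", "body": {"increments": [[[-5.5,-0.5,-10],[0,0,0.6],1],[[-5,-0.8,-10],[0,0,0.6],1],[[0,0,-30],[0,0,0],1],[[0,0,-30],[0,0,0],1],[[0,0,-30],[0,0,0],1],[[0,0,-25],[0,0,0],1],[[0,0,-15],[0,0,0],1],[[0,0,0],[0,0,0],1]]}}

```text
clock: 6.72
eef_pos: [0.532, -0.1428, 0.0217]
tool_rot: [-0.152, 0.988, 0.002, -0.003]
ft_force: [0.4, 0.4, -0.1]
grip_width: 0.0854
grasp_force: 0.0
```

{"method": "drive_tool", "body": {"increments": [[[0,0,0],[0,0,0],1]]}}

```text
clock: 6.8
eef_pos: [0.5345, -0.1438, 0.0249]
tool_rot: [-0.153, 0.988, 0.001, -0.001]
ft_force: [0.4, -0.8, -0.2]
grip_width: 0.0853
grasp_force: 0.0
```

{"method": "drive_tool", "body": {"increments": [[[-2,-8,0],[0,0,0],1],[[0,0,-13],[0,0,0],1],[[0,0,-13],[0,0,0],1],[[0,0,0],[0,0,0],1],[[0,0,0],[0,0,0],1],[[0,0,0],[0,0,0],1]]}}

```text
clock: 7.3
eef_pos: [0.5341, -0.1537, 0.0009]
tool_rot: [-0.152, 0.988, -0.001, 0.001]
ft_force: [0.3, 0.3, 0.9]
grip_width: 0.0855
grasp_force: 0.0
```

Run:
```python
from h import *
from scipy.spatial.transform import Rotation as R
o=get_obs();print(o["eef_pos"].round(4),R.from_quat(o["tool_rot"]).as_matrix().round(3).tolist(),o["joint_pos"].round(2),o["ft_force"])
```

```text
[ 0.5341 -0.1537  0.0009] [[-0.954, -0.301, 0.002], [-0.301, 0.954, -0.001], [-0.002, -0.001, -1.0]] [-0.28  0.55 -0.18  0.84 -0.   -0.59] [0.27599414 0.28799457 0.94803425]
```

{"method": "drive_tool", "body": {"increments": [[[-1.5,1,-1.5],[0,0,-0.6],1],[[0,0,0],[0,0,0],0.6],[[0,0,0],[0,0,0],0.5],[[0,0,0],[0,0,0],0],[[0,0,0],[0,0,0],0],[[0,0,0],[0,0,0],0],[[0,0,0],[0,0,0],0],[[0,0,0],[0,0,0],0]]}}

```text
clock: 7.97
eef_pos: [0.5318, -0.1522, -0.001]
tool_rot: [-0.147, 0.989, -0.0, 0.0]
ft_force: [-1.0, 0.2, 5.3]
grip_width: 0.0579
grasp_force: 62.5
```

{"method": "drive_tool", "body": {"increments": [[[0,0,0],[0,0,0],0],[[0,0,0],[0,0,0],0],[[0,0,0],[0,0,0],0]]}}

```text
clock: 8.22
eef_pos: [0.5318, -0.1522, -0.001]
tool_rot: [-0.147, 0.989, -0.0, 0.0]
ft_force: [-1.3, 0.9, 5.3]
grip_width: 0.0575
grasp_force: 62.5
```

{"method": "drive_tool", "body": {"increments": [[[0,0,10],[0,0,0],0],[[0,0,25],[0,0,0],0],[[0,0,35],[0,0,0],0],[[0,0,35],[0,0,0],0],[[0,0,35],[0,0,0],0],[[0,0,0],[0,0,0],0]]}}

```text
clock: 8.72
eef_pos: [0.536, -0.1534, 0.1461]
tool_rot: [-0.147, 0.989, -0.003, 0.006]
ft_force: [1.0, -0.5, 0.1]
grip_width: 0.0575
grasp_force: 64.6
```

{"method": "drive_tool", "body": {"increments": [[[1,20,0],[0,0,0],0],[[4,34,0],[0,0,-0.7],0],[[4,34,0],[0,0,-0.7],0],[[4,34,0],[0,0,-0.7],0],[[4,34,0],[0,0,-0.7],0],[[4,34,0],[0,0,-0.7],0],[[4,34,0],[0,0,-0.7],0],[[4,34,0],[0,0,-0.7],0]]}}

```text
clock: 9.38
eef_pos: [0.56, 0.1074, 0.1376]
tool_rot: [-0.104, 0.995, -0.0, -0.0]
ft_force: [1.0, -0.7, -1.7]
grip_width: 0.0575
grasp_force: 64.7
```

{"method": "drive_tool", "body": {"increments": [[[3,34,0],[0,0,0],0],[[0,33,0],[0,0,0],0],[[0,0,0],[-1.27,5.97,0],0],[[0,0,0],[-1.27,5.97,0],0],[[0,0,0],[-1.27,5.97,0],0],[[0,0,0],[0,0,0],0],[[0,0,0],[0,0,0],0],[[0,0,0],[0,0,0],0]]}}

```text
clock: 10.05
eef_pos: [0.5633, 0.1727, 0.137]
tool_rot: [-0.103, 0.982, -0.017, -0.158]
ft_force: [0.8, -0.1, -1.5]
grip_width: 0.0571
grasp_force: 64.7
```

```bash
cat >> h.py <<'E'
from scipy.spatial.transform import Rotation as Rot
YH=0.21;OC=np.array([.60,.19,0])
def state():
    o=get_obs();M=Rot.from_quat(o["tool_rot"]).as_matrix()
    Rl=np.array([[np.cos(.2),np.sin(.2),0],[-np.sin(.2),np.cos(.2),0],[0,0,1]])
    mid=o["eef_pos"]-.0126*M[:,2]
    bx=-M[:,0]; H=np.array([np.cos(YH),np.sin(YH),0]);Y=np.array([-np.sin(YH),np.cos(YH),0])
    print("t",round(float(o["clock"]),2),"tcp",o["eef_pos"].round(4),"mid local mm",(Rl@(mid-OC)*1000).round(1),
      "pitch deg",np.degrees(np.arcsin(-bx[2])).round(2),"yawerr deg",np.degrees(np.arctan2(bx@Y,bx@H)).round(2),"roll",np.degrees(np.arcsin(M[2,1])).round(2))
    F=Rl@o["ft_force"];print("F local",F.round(1),"T",o["ft_torque"].round(2),"grip",round(float(o["grip_width"]),4),o["grasp_force"].round(1))
    return o
E
python3 - <<'E'
from h import *
o=state();print(o["joint_pos"].round(2))
c=camera("side");save("s2.png",cv2.resize(c["image"][80:250,230:430],None,fx=3.5,fy=3.5,interpolation=2))
pickle.dump(c,open("s2.pkl","wb"))
E
```

```text
t 10.05 tcp [0.5633 0.1727 0.137 ] mid local mm [-35.5  -9.6 148.9] pitch deg 18.31 yawerr deg -0.02 roll -0.0Traceback (most recent call last):
  File "<stdin>", line 2, in <module>
  File "h.py", line 31, in state
    F=Rl@o["ft_force"];print("F local",F.round(1),"T",o["ft_torque"].round(2),"grip",round(float(o["grip_width"]),4),o["grasp_force"].round(1))
                                                                                                                     ^^^^^^^^^^^^^^^^^^^^^^
AttributeError: 'float' object has no attribute 'round'
```

```bash
sed -i 's/o\["grasp_force"\].round(1)/round(float(o["grasp_force"]),1)/' h.py
cat >> h.py <<'E'
def slab(o,off=.0126,th=0,dx=0):
    M=Rot.from_quat(o["tool_rot"]).as_matrix();mid=o["eef_pos"]-off*M[:,2]
    C=np.array([[x,y,z] for x in(-.055,.055) for y in(-.03,.03) for z in(-.0016,.0016)])@Rot.from_euler("y",th).as_matrix().T+[dx,0,0]
    return mid+C@M.T
E
python3 - <<'E'
from h import *
o=state();print(o["joint_pos"].round(2))
c=camera("side")
p=proj(c,slab(o)).astype(np.float32)
S=3.5;im=cv2.resize(c["image"][80:250,230:430],None,fx=S,fy=S,interpolation=2)
h=((cv2.convexHull(p)-[230,80])*S).astype(int);cv2.polylines(im,[h],True,(255,0,0),1)
save("s2.png",im)
E
```

```text
t 10.05 tcp [0.5633 0.1727 0.137 ] mid local mm [-35.5  -9.6 148.9] pitch deg 18.31 yawerr deg -0.02 roll -0.0
F local [ 0.8 -0.3 -1.5] T [ 0.05 -0.43  0.01] grip 0.0571 64.7
[0.29 0.74 0.51 1.66 0.02 0.07]
```

View pics/s2.png

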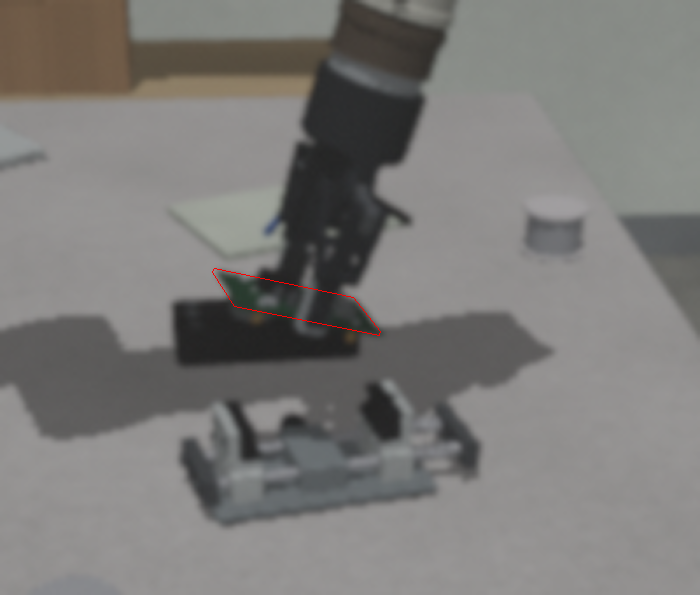

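The slab predicted from the grasp matches the held board in the side view, at (240,298)-(380,333). The tilt is right and nothing has slipped. Descending in front of the sprung groove.

{"method": "drive_tool", "body": {"increments": [[[-2,-0.4,-20],[0,0,0],0],[[0,0,-20],[0,0,0],0],[[0,0,-20],[0,0,0],0],[[0,0,-10],[0,0,0],0],[[0,0,-7],[0,0,0],0],[[0,0,0],[0,0,0],0],[[0,0,0],[0,0,0],0]]}}

```text
clock: 10.68
eef_pos: [0.5617, 0.1725, 0.0625]
tool_rot: [-0.103, 0.982, -0.016, -0.157]
ft_force: [0.1, -0.4, -2.0]
grip_width: 0.0575
grasp_force: 64.7
```

```bash
python3 -c "
from h import *
state()"
```

```text
t 10.68 tcp [0.5617 0.1725 0.0625] mid local mm [-37.1  -9.5  74.5] pitch deg 18.18 yawerr deg -0.02 roll 0.01
F local [-0.  -0.4 -2. ] T [ 0.11 -0.4  -0.04] grip 0.0575 64.7
```

{"method": "drive_tool", "body": {"increments": [[[0,0,0],[0,0,0],0],[[3.9,0.8,0],[0,0,0],0],[[3.9,0.8,0],[0,0,0],0],[[0,0,0],[0,0,0],0],[[0,0,0],[0,0,0],0]]}}

```text
clock: 11.1
eef_pos: [0.5699, 0.1742, 0.0609]
tool_rot: [-0.103, 0.982, -0.017, -0.158]
ft_force: [-1.8, 0.8, -1.5]
grip_width: 0.0576
grasp_force: 64.7
```

```bash
python3 -c "
from h import *
state()"
```

```text
t 11.1 tcp [0.5699 0.1742 0.0609] mid local mm [-28.7  -9.5  72.8] pitch deg 18.27 yawerr deg -0.02 roll 0.01
F local [-1.6  1.2 -1.5] T [ 0.09 -0.4  -0.01] grip 0.0576 64.7
```

{"method": "drive_tool", "body": {"increments": [[[1.5,0.3,-0.6],[0,0,0],0],[[1.5,0.3,0],[0,0,0],0],[[1.5,0.3,0],[0,0,0],0],[[0,0,0],[0,0,0],0],[[0,0,0],[0,0,0],0]]}}

```text
clock: 11.52
eef_pos: [0.5738, 0.1749, 0.0601]
tool_rot: [-0.103, 0.982, -0.017, -0.158]
ft_force: [-0.7, -0.1, -2.5]
grip_width: 0.0576
grasp_force: 64.7
```

{"method": "drive_tool", "body": {"increments": [[[1.5,0.3,0],[0,0,0],0],[[0,0,0],[0,0,0],0],[[0,0,0],[0,0,0],0]]}}

```text
clock: 11.77
eef_pos: [0.5746, 0.1751, 0.0602]
tool_rot: [-0.103, 0.982, -0.017, -0.159]
ft_force: [-2.1, 1.2, -0.2]
grip_width: 0.0575
grasp_force: 64.7
```

{"method": "drive_tool", "body": {"increments": [[[1.5,0.3,0],[0,0,0],0],[[0,0,0],[0,0,0],0],[[0,0,0],[0,0,0],0]]}}

```text
clock: 12.02
eef_pos: [0.5759, 0.1754, 0.0601]
tool_rot: [-0.103, 0.982, -0.017, -0.159]
ft_force: [-4.7, -1.5, -0.1]
grip_width: 0.0581
grasp_force: 64.7
```

```bash
python3 -c "
from h import *
state()"
```

```text
t 12.02 tcp [0.5759 0.1754 0.0601] mid local mm [-22.6  -9.5  72.1] pitch deg 18.44 yawerr deg -0.01 roll 0.0
F local [-4.9 -0.5 -0.1] T [-0.08  0.62 -0.01] grip 0.0581 64.7
```

{"method": "drive_tool", "body": {"increments": [[[1.5,0.3,0],[0,0,0],0],[[1.5,0.3,0],[0,0,0],0],[[1.5,0.3,0],[0,0,0],0],[[0,0,0],[0,0,0],0]]}}

```text
clock: 12.35
eef_pos: [0.5796, 0.1762, 0.0602]
tool_rot: [-0.103, 0.982, -0.017, -0.16]
ft_force: [-7.3, -2.2, 0.5]
grip_width: 0.0575
grasp_force: 64.7
```

{"method": "drive_tool", "body": {"increments": [[[1.5,0.3,0],[0,0,0],0],[[1.5,0.3,0],[0,0,0],0],[[1,0.2,0],[0,0,0],0],[[0,0,0],[0,0,0],0],[[0,0,0],[0,0,0],0]]}}

```text
clock: 12.77
eef_pos: [0.5825, 0.1767, 0.0602]
tool_rot: [-0.103, 0.981, -0.017, -0.161]
ft_force: [-8.3, -1.4, 2.0]
grip_width: 0.0571
grasp_force: 64.7
```

Run:
```python
from h import *
o=state()
c=camera("side");p=proj(c,slab(o)).astype(np.float32)
S=5;im=cv2.resize(c["image"][140:250,265:385],None,fx=S,fy=S,interpolation=2)
h=((cv2.convexHull(p)-[265,140])*S).astype(int);cv2.polylines(im,[h],True,(255,0,0),1)
save("s3.png",im)
```

```text
t 12.77 tcp [0.5825 0.1767 0.0602] mid local mm [-15.7  -9.5  72.2] pitch deg 18.68 yawerr deg -0.01 roll 0.0
F local [-8.4  0.3  2. ] T [-0.31  1.57  0.05] grip 0.0571 64.7
```

{"method": "drive_tool", "body": {"increments": [[[1.5,0.3,0],[0,0,0],0],[[1.2,0.3,0],[0,0,0],0],[[0,0,0],[0,0,0],0],[[0,0,0],[0,0,0],0],[[0,0,0],[0,0,0],0]]}}

```text
clock: 13.23
eef_pos: [0.5846, 0.1772, 0.0602]
tool_rot: [-0.103, 0.981, -0.017, -0.162]
ft_force: [-9.8, -1.6, 2.6]
grip_width: 0.0574
grasp_force: 64.7
```

```bash
python3 -c "
from h import *
state()"
```

```text
t 13.23 tcp [0.5846 0.1772 0.0602] mid local mm [-13.6  -9.5  72.2] pitch deg 18.77 yawerr deg -0.01 roll -0.0
F local [-10.    0.4   2.6] T [-0.34  1.9   0.11] grip 0.0574 64.7
```

{"method": "drive_tool", "body": {"increments": [[[-0.2,0,-3.1],[0.66,-3.11,0],0],[[0,0,-3],[0.62,-2.93,0],0],[[0,0,0],[0,0,0],0],[[0,0,0],[0,0,0],0]]}}

```text
clock: 13.57
eef_pos: [0.5831, 0.1768, 0.0539]
tool_rot: [-0.104, 0.988, -0.012, -0.109]
ft_force: [-9.9, -1.8, 1.4]
grip_width: 0.0576
grasp_force: 64.7
```

```bash
python3 -c "
from h import *
state()"
```

```text
t 13.57 tcp [0.5831 0.1768 0.0539] mid local mm [-16.4  -9.5  66.2] pitch deg 12.62 yawerr deg 0.0 roll -0.01
F local [-10.    0.2   1.4] T [-0.38  1.83  0.01] grip 0.0576 64.7
```

{"method": "drive_tool", "body": {"increments": [[[0.6,0.1,-2.9],[0.62,-2.93,0],0],[[0.8,0.2,-2.8],[0.62,-2.93,0],0],[[0,0,0],[0,0,0],0],[[0,0,0],[0,0,0],0]]}}

```text
clock: 13.9
eef_pos: [0.584, 0.177, 0.0476]
tool_rot: [-0.105, 0.993, -0.006, -0.058]
ft_force: [-9.8, -2.4, 1.0]
grip_width: 0.0572
grasp_force: 64.8
```

```bash
python3 -c "
from h import *
state()"
```

```text
t 13.9 tcp [0.584  0.177  0.0476] mid local mm [-16.8  -9.5  60.1] pitch deg 6.67 yawerr deg 0.01 roll -0.02
F local [-10.   -0.4   1. ] T [-0.42  2.07  0.05] grip 0.0572 64.8
```

{"method": "drive_tool", "body": {"increments": [[[0.6,0.1,-2.5],[0.62,-2.93,0],0],[[0.5,0.1,-1.7],[0.42,-1.96,0],0],[[0,0,0],[0,0,0],0],[[0,0,0],[0,0,0],0]]}}

```text
clock: 14.23
eef_pos: [0.585, 0.1772, 0.0428]
tool_rot: [-0.105, 0.994, -0.002, -0.015]
ft_force: [-10.7, -1.5, -0.6]
grip_width: 0.0572
grasp_force: 64.8
```

```bash
python3 -c "
from h import *
state()"
```

```text
t 14.23 tcp [0.585  0.1772 0.0428] mid local mm [-16.8  -9.6  55.4] pitch deg 1.7 yawerr deg 0.01 roll -0.02
F local [-10.8   0.7  -0.6] T [-0.36  2.09  0.11] grip 0.0572 64.8
```

{"method": "drive_tool", "body": {"increments": [[[0.2,0,-0.5],[0.36,-1.7,0],0],[[0,0,0],[0,0,0],0],[[0,0,0],[0,0,0],0],[[0,0,0],[0,0,0],0]]}}

```text
clock: 14.57
eef_pos: [0.5853, 0.1773, 0.0418]
tool_rot: [-0.105, 0.994, -0.0, -0.0]
ft_force: [-9.9, -2.2, -1.2]
grip_width: 0.0577
grasp_force: 64.7
```

Run:
```python
from h import *
o=state()
c=camera("side");p=proj(c,slab(o)).astype(np.float32)
S=6;im=cv2.resize(c["image"][150:245,265:385],None,fx=S,fy=S,interpolation=2)
h=((cv2.convexHull(p)-[265,150])*S).astype(int);cv2.polylines(im,[h],True,(255,0,0),1)
save("s4.png",im)
```

```text
t 14.57 tcp [0.5853 0.1773 0.0418] mid local mm [-16.9  -9.5  54.4] pitch deg 0.01 yawerr deg 0.02 roll -0.02
F local [-10.1  -0.2  -1.2] T [-0.38  2.07  0.13] grip 0.0577 64.7
```

View pics/s4.png

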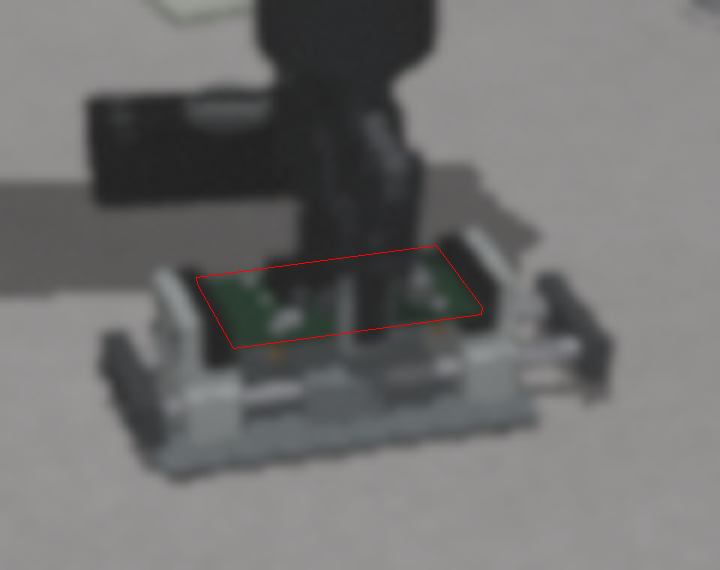

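The board lies level between the jaws with both edges at groove height. Now easing off.

{"method": "drive_tool", "body": {"increments": [[[-1.2,-0.25,0.4],[0,0,0],0],[[-1.2,-0.25,0],[0,0,0],0],[[-1.2,-0.25,0],[0,0,0],0],[[0,0,0],[0,0,0],0],[[0,0,0],[0,0,0],0]]}}

```text
clock: 15.03
eef_pos: [0.5827, 0.1767, 0.0423]
tool_rot: [-0.105, 0.994, -0.0, 0.001]
ft_force: [-8.8, -1.8, -2.5]
grip_width: 0.0573
grasp_force: 64.7
```

```bash
python3 -c "
from h import *
state()"
```

```text
t 15.03 tcp [0.5827 0.1767 0.0423] mid local mm [-19.7  -9.6  54.9] pitch deg -0.09 yawerr deg 0.01 roll -0.02
F local [-9.   0.  -2.5] T [-0.28  1.78  0.08] grip 0.0573 64.7
```

{"method": "drive_tool", "body": {"increments": [[[-1.2,-0.25,0],[0,0,0],0],[[0,0,0],[0,0,0],0],[[0,0,0],[0,0,0],0]]}}

```text
clock: 15.28
eef_pos: [0.5818, 0.1765, 0.0423]
tool_rot: [-0.105, 0.994, -0.0, 0.001]
ft_force: [-8.2, -1.1, -2.2]
grip_width: 0.057
grasp_force: 64.6
```

{"method": "drive_tool", "body": {"increments": [[[-1.2,-0.25,0],[0,0,0],0],[[0,0,0],[0,0,0],0],[[0,0,0],[0,0,0],0]]}}

```text
clock: 15.53
eef_pos: [0.581, 0.1763, 0.0425]
tool_rot: [-0.105, 0.994, -0.0, 0.001]
ft_force: [-8.2, -1.0, -2.4]
grip_width: 0.0576
grasp_force: 64.6
```

```bash
python3 -c "
from h import *
state()"
```

```text
t 15.53 tcp [0.581  0.1763 0.0425] mid local mm [-21.4  -9.6  55.1] pitch deg -0.17 yawerr deg 0.01 roll -0.02
F local [-8.3  0.6 -2.4] T [-0.3   1.56  0.13] grip 0.0576 64.6
```

{"method": "drive_tool", "body": {"increments": [[[-1.2,-0.25,0],[0,0,0],0],[[0,0,0],[0,0,0],0],[[0,0,0],[0,0,0],0]]}}

```text
clock: 15.78
eef_pos: [0.5801, 0.1761, 0.0425]
tool_rot: [-0.105, 0.994, 0.0, 0.002]
ft_force: [-7.4, -0.1, -1.8]
grip_width: 0.0577
grasp_force: 64.6
```

{"method": "drive_tool", "body": {"increments": [[[-1.2,-0.25,0],[0,0,0],0],[[0,0,0],[0,0,0],0],[[0,0,0],[0,0,0],0]]}}

```text
clock: 16.03
eef_pos: [0.5792, 0.176, 0.0426]
tool_rot: [-0.105, 0.994, 0.0, 0.002]
ft_force: [-5.9, -1.2, -3.8]
grip_width: 0.0572
grasp_force: 64.6
```

```bash
python3 -c "
from h import *
state()"
```

```text
t 16.03 tcp [0.5792 0.176  0.0426] mid local mm [-23.2  -9.6  55.2] pitch deg -0.24 yawerr deg 0.0 roll -0.02
F local [-6.1 -0.  -3.8] T [-0.33  1.34  0.12] grip 0.0572 64.6
```

{"method": "drive_tool", "body": {"increments": [[[-1,-0.2,-0.3],[0,0,0],0],[[0,0,0],[0,0,0],0],[[0,0,0],[0,0,0],0]]}}

```text
clock: 16.28
eef_pos: [0.579, 0.1759, 0.0425]
tool_rot: [-0.105, 0.994, 0.0, 0.003]
ft_force: [-6.0, -0.8, -4.4]
grip_width: 0.0575
grasp_force: 64.6
```

```bash
python3 -c "
from h import *
state()"
```

```text
t 16.28 tcp [0.579  0.1759 0.0425] mid local mm [-23.5  -9.6  55.1] pitch deg -0.33 yawerr deg -0.0 roll -0.02
F local [-6.   0.4 -4.4] T [-0.17  1.21  0.11] grip 0.0575 64.6
```

{"method": "drive_tool", "body": {"increments": [[[-1,-0.2,0],[0,0,0],0],[[0,0,0],[0,0,0],0],[[0,0,0],[0,0,0],0]]}}

```text
clock: 16.53
eef_pos: [0.579, 0.1759, 0.0428]
tool_rot: [-0.105, 0.994, 0.0, 0.004]
ft_force: [-4.2, -1.1, -7.2]
grip_width: 0.0569
grasp_force: 65.2
```

```bash
python3 -c "
from h import *
state()"
```

```text
t 16.53 tcp [0.579  0.1759 0.0428] mid local mm [-23.5  -9.6  55.4] pitch deg -0.44 yawerr deg -0.01 roll -0.02
F local [-4.4 -0.2 -7.2] T [-0.19  0.96  0.13] grip 0.0569 65.2
```

{"method": "drive_tool", "body": {"increments": [[[0,0,-0.7],[-0.09,0.4,0],0],[[0,0,0],[0,0,0],0],[[0,0,0],[0,0,0],0]]}}

```text
clock: 16.78
eef_pos: [0.5793, 0.176, 0.0429]
tool_rot: [-0.105, 0.995, -0.0, 0.001]
ft_force: [-5.0, -1.4, -4.1]
grip_width: 0.0576
grasp_force: 65.4
```

```bash
python3 -c "
from h import *
state()"
```

```text
t 16.78 tcp [0.5793 0.176  0.0429] mid local mm [-23.1  -9.6  55.5] pitch deg -0.06 yawerr deg -0.01 roll -0.02
F local [-5.2 -0.3 -4.1] T [-0.26  1.22  0.1 ] grip 0.0576 65.4
```

{"method": "drive_tool", "body": {"increments": [[[-1,-0.2,-0.5],[0,0,0],0],[[-1,-0.2,-0.3],[0,0,0],0],[[0,0,0],[0,0,0],0],[[0,0,0],[0,0,0],0]]}}

```text
clock: 17.12
eef_pos: [0.5789, 0.1759, 0.0428]
tool_rot: [-0.105, 0.995, 0.0, 0.002]
ft_force: [-2.4, -1.5, -4.3]
grip_width: 0.0571
grasp_force: 65.4
```

```bash
python3 -c "
from h import *
state()"
```

```text
t 17.12 tcp [0.5789 0.1759 0.0428] mid local mm [-23.6  -9.6  55.4] pitch deg -0.27 yawerr deg -0.02 roll -0.02
F local [-2.6 -1.  -4.3] T [-0.19  0.52  0.1 ] grip 0.0571 65.4
```

{"method": "drive_tool", "body": {"increments": [[[-1,-0.2,-0.5],[0,0,0],0],[[-0.6,-0.1,-0.3],[-0.04,0.2,0],0],[[0,0,0],[0,0,0],0],[[0,0,0],[0,0,0],0]]}}

```text
clock: 17.45
eef_pos: [0.5788, 0.1759, 0.0427]
tool_rot: [-0.105, 0.995, 0.0, 0.002]
ft_force: [3.7, 0.1, -1.8]
grip_width: 0.0576
grasp_force: 65.6
```

```bash
python3 -c "
from h import *
state()"
```

```text
t 17.45 tcp [0.5788 0.1759 0.0427] mid local mm [-23.6  -9.6  55.3] pitch deg -0.25 yawerr deg -0.03 roll -0.02
F local [ 3.6 -0.6 -1.8] T [-0.08 -0.62  0.14] grip 0.0576 65.6
```

{"method": "drive_tool", "body": {"increments": [[[0.7,0.1,0],[0,0,0],0],[[0,0,0],[0,0,0],0],[[0,0,0],[0,0,0],0.75],[[0,0,0],[0,0,0],0.85],[[0,0,0],[0,0,0],1],[[0,0,0],[0,0,0],1],[[0,0,0],[0,0,0],1],[[0,0,0],[0,0,0],1]]}}

```text
clock: 18.12
eef_pos: [0.577, 0.1756, 0.0414]
tool_rot: [-0.105, 0.995, -0.0, -0.0]
ft_force: [-0.8, 0.1, 0.1]
grip_width: 0.0852
grasp_force: 0.0
```

{"method": "drive_tool", "body": {"increments": [[[0,0,5],[0,0,0],1],[[0,0,20],[0,0,0],1],[[0,0,35],[0,0,0],1],[[0,0,35],[0,0,0],1],[[0,0,35],[0,0,0],1],[[0,0,0],[0,0,0],1],[[0,0,0],[0,0,0],1]]}}

```text
clock: 18.7
eef_pos: [0.5792, 0.1762, 0.1752]
tool_rot: [-0.105, 0.995, 0.001, 0.003]
ft_force: [-0.1, -0.2, 0.7]
grip_width: 0.0854
grasp_force: 0.0
```

Run:
```python
from h import *
o=state()
# predicted seated slab: local mid, check against both cameras
def sl(x,z,p):
    C=np.array([[a,b,c] for a in(-.055,.055) for b in(-.03,.03) for c in(-.0016,.0016)])@Rot.from_euler("y",p).as_matrix().T
    co,si=np.cos(.2),np.sin(.2);m=np.array([.6+co*x+si*.0096,.19+si*x-co*.0096,z])
    return C@Rot.from_euler("z",YH).as_matrix().T+m
for n in ["side","wrist"]:
    c=camera(n);hs=cv2.cvtColor(c["image"],cv2.COLOR_RGB2HSV)
    g=((hs[...,0]>45)&(hs[...,0]<90)&(hs[...,1]>70))
    best=[]
    for x in np.arange(-.028,-.018,.001):
      for z in np.arange(.050,.0601,.001):
        for p in np.radians([-4,-2,-1,0,1,2,4]):
          P=sl(x,z,p);q=(fproj(c,P) if n=="wrist" else proj(c,P)).astype(np.float32)
          m=cv2.fillPoly(np.zeros((480*4,640*4),np.uint8),[(cv2.convexHull(q)*4+1.5).astype(int)],1)
          m=cv2.resize(m.astype(np.float32),(640,480),interpolation=cv2.INTER_AREA)
          ys,xs=np.nonzero(m);sl_=np.s_[max(ys.min()-12,0):ys.max()+12,xs.min()-12:xs.max()+12]
          G=g[sl_];M=m[sl_];best.append(((M*G).sum()/G.sum()-0.3*(M.sum()/2000),x,z,np.degrees(p),(M*G).sum()/M.sum()))
    best.sort(reverse=True);print(n,[np.round(b,3).tolist() for b in best[:3]])
    save("f_%s.png"%n,c["image"])
    for d in silhouettes("board",c): print(d["conf"],d["bbox"])
    q=(fproj if n=="wrist" else proj)(c,sl(-.0236,.055,0));print("pred bbox",q.min(0).round(1),q.max(0).round(1))
c=camera("wrist");save("fin.png",rect(c,0.60,0.19,YH,0.058,0.12,0.06,0.0004))
```

```text
t 18.7 tcp [0.5792 0.1762 0.1752] mid local mm [-23.3  -9.4 187.8] pitch deg -0.39 yawerr deg -0.02 roll 0.02
F local [-0.1 -0.1  0.7] T [ 0.03  0.02 -0.06] grip 0.0854 0.0
side [[0.924, -0.019, 0.051, 4.0, 0.057], [0.923, -0.018, 0.053, 4.0, 0.057], [0.923, -0.018, 0.051, 4.0, 0.057]]
0.85 [369.4, 269.0, 422.5, 319.0]
0.67 [300.0, 191.1, 342.9, 207.8]
0.55 [247.0, 325.0, 284.7, 359.9]
pred bbox [295.3 191.1] [342.9 208.3]
wrist [[-0.742, -0.018, 0.05, 4.0, 0.664], [-0.746, -0.019, 0.05, 4.0, 0.663], [-0.749, -0.018, 0.051, 4.0, 0.662]]
0.95 [0.0, 229.0, 63.7, 342.0]
0.55 [277.5, 159.0, 365.9, 307.4]
pred bbox [275.9 157.8] [362.6 304.5]
```

View pics/fin.png

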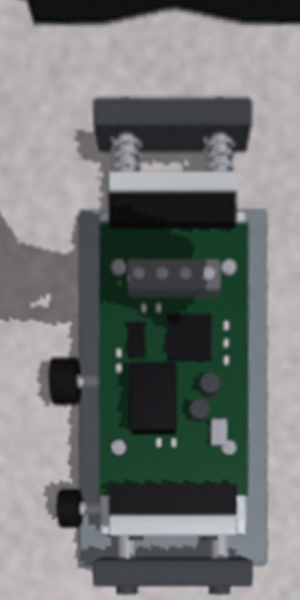

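The rectified view shows the board (cols 98-248) central between the jaws (cols 110-237). Both short edges are under the lips and the gripper is clear, so I'm handing in.

```bash
python3 -c "
from h import *
print(job_done())"
```

```text
the job is handed in; nothing more can be done
None
```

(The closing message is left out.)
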